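# Fit the vial carousel onto the sample changer's square drive

## Robot

A 6-joint arm with a two-finger parallel gripper is mounted at the origin on the work surface. World frame = base frame: x ahead of the robot, y to its left, z up, the work surface at z = 0. Lengths are in m, angles in rad, forces in N, time in s.
With the tool pointing down it reaches from about 0.25 to 0.85 m from the base axis. Payload 12.5 kg.
Tool frame: the origin (TCP) lies at the very end of the fingers, on their centre line; the grasp point (between the pads) lies 19 mm behind it; z points along the fingers, y is the line along which they close (so a half turn about z gives the same grasp; the last joint's range is limited). The gripper opens to 93 mm and grips with 3 to 60 N. Pads are 15 mm wide; open, the fingers measure 128 mm over their backs; the gripper's body (75 mm by 188 mm) begins 65 mm behind the grasp point.
Start: joints at [-1.357, 0.351, 1.652, -0, 1.139, -0.085], TCP at [0.162, -0.526, 0.219] pointing down, gripper open.
Joint ranges: [-2.75, 2.75], [-0.79, 2.1], [0.01, 2.65], [-1.57, 4.71], [0.07, 3.14], [-2.87, 2.87]. Speed limits (rad/s): [2.22, 2.22, 2.79, 3.14, 3.14, 3.14].

## Interface

Orientations are given as [roll, pitch, yaw] about the fixed x, y, z axes, in that order (R = Rz(yaw) Ry(pitch) Rx(roll)).
In Python, from plant import sense, read_camera, hand_in gives the robot as it stands.
- The arm moves only by the tool drive_tool, never from a script. Its argument "rows" is a list of rows, each a list of 7 numbers: the opening, from -1 (shut) to 1 (fully open), then the shift along the tool's x, y, z in cm, then the turn, a rotation vector about the tool's x, y, z in degrees. A call has 1 to 10 rows; each row shifts and turns the commanded pose from where the row before left it, along the tool's axes as they then stand; what a row does not reach is not made up. A row lasts 1/10 s, in which the tool goes at most 50 mm and 8.59 degrees, less where a joint would pass 70% of its speed; a pose out of reach is approached as far as the arm can. A call with a gripper value outside its range is refused whole. The fingers move at their own pace and stop on an object; "grip_force" is the grip in N (left out, the last holds). Time passes only in rows, so rows that do not move let the fingers close. It gives the time, the measured TCP pose, the force, the opening and the grip force at its end, in the units of the state.
- sense(): the state, without advancing time (a new reading comes with each control period).
- read_camera(name): name is "side" or "top"; returns a dict with "pixels" (420x560x3 uint8, blue, green, red), "camera_matrix" (3x3 intrinsics, pixels), "dist_coeffs" ([k1, k2, p1, p2, k3] as OpenCV has them; the pictures are not rectified), "R" (3x3) and "t" (3): a world point X has camera coordinates R X + t. Camera axes: x right, y down, z forward; pixel columns grow to the right and rows downward; lengths in m; the calibration is good to about 2 mm. A picture is of the moment at which its call begins. There is no depth.
- hand_in(): hands the job in; it is judged then, once.
The state is a dict: "t": time; "joint_pos": joint angles; "qvel": joint speeds; "joint_efforts": joint torques, N m; "ee_pos": TCP position; "ee_rot": TCP orientation; "contact_force": force on the tool from outside, world axes, zero at the start; "moment": the same for the moment, N m; "finger_gap": opening from 0.0 (shut) to 1.0 (fully open); "gripper_force": force on a finger pad.
Only numpy, scipy, OpenCV 4.12 (cv2) and the standard library are available. Lean on these libraries where they do the work, as an engineer would, in place of code of your own. Each camera call takes 0.05 s, during which the arm holds its last target. There are 200 camera calls.

## Task

Lift the vial carousel off its blue parking stand by the green fin and mount it on the white sample changer: put its square spindle into the collar, turn the carousel until the square matches the drive hub inside, and lower it until the disc lies flush on the collar, then let go. The hub is locked and stopped at an arbitrary angle, so find the match by feel. Keep the carousel upright and leave the flask, reagent bottle and beaker where they stand.

Things in the scene. Friction and masses are not known exactly. Their poses are not given: they have to be found in the camera images.
- carousel: Loose vial carousel, about 0.25 kg: white disc 110 mm wide, 8 mm thick, carrying 8 fixed pink-capped vials (15 mm wide, on a 42 mm radius, tops 30 mm above the disc's underside). Origin: centre of the disc's underside; z up along its axis. Grip fin above, square spindle below. It starts on the stand, spindle hanging inside.
- fin (a point): Centre of the green grip fin, on the carousel's axis 58 mm above its origin. Fin: 40 mm long (carousel x), 16 mm thick (carousel y), from 40 to 76 mm above the origin, on a steel post 12 mm wide. Axes as the carousel's.
- tip (a point): Lower end of the steel spindle, on the axis 34 mm below the carousel's origin. Spindle: 14 mm square, sides parallel to carousel x and y, 34 mm long; its last 2.5 mm taper to 11.5 mm square. Fits the hub in any of four quarter turns.
- mouth (a point): Centre of the top face of the changer's 46 mm square aluminium collar, 90 mm above the bench; z up. The collar has a round bore, 22.4 mm wide with a 2 mm chamfer, 6 mm deep, down to the drive hub. Fully home, the disc's underside rests on this face (carousel origin at this point).
- hub_top (a point): On the axis of the drive hub, at its flat top, 6 mm below the mouth. Brass hub, 14 mm thick, with a 15.2 mm square through hole on the axis, free space below. It is rigidly locked; its angle is NOT reported (this frame is the housing's) and may be anything. A mismatched spindle stops on it, disc 25 to 28 mm above the collar; within about 5 degrees of a match it goes down.
- changer: Fixed sample changer: white housing 200 x 200 x 70 mm with a 46 mm square collar, 20 mm high, at the middle of its top; origin at the centre of its underside on the bench; its panel faces its own -x.
- stand: Fixed blue parking stand: upright tube, 80 mm outer and 62 mm inner diameter, 50 mm high; origin at the centre of its foot on the bench. The carousel's disc rests on its rim. Stand and changer may be on either side.
- flask: Bystander: round amber glass flask with a narrow neck, 68 mm wide, 125 mm high; origin under its centre.
- reagent: Bystander: white reagent bottle with blue cap, 60 mm wide, 130 mm high; origin under its centre.
- beaker: Bystander: clear beaker, 68 mm wide, 85 mm high; origin under its centre.
Things that resemble listed ones, but are neither listed nor needed, are in the scene too. What is shaped like the carousel but brown or yellow is not meant.

How it is judged:
By the outcome, as a careful person would: the job done as asked, in the order asked, and still so for the second after the job is handed in, with the robot touching nothing.
It also fails if it takes over 64 s, if anything falls off the work surface, if the arm or the gripper's body presses on something with over 40 N, if the wrist force passes 120 N, or if a joint passes its speed limit or range.

## Working session

There is one attempt and no reset: what is moved stays moved. The work goes in short steps, Python scripts to look and compute and a tool call to move; the robot and the scene stay as the last step left them, time stands still between calls to the robot, and variables do not carry over. Pictures are saved under pics/ and viewed, at most 10 in all, crops included, and the job is handed in when it is done.

Besides the shell and the picture viewer there is one more tool, called as name(argument=value, ...) on one line, values as JSON. drive_tool: Moves the arm, as the interface text tells. Its arguments: {"type":"object","properties":{"rows":{"type":"array","items":{"type":"array","items":{"type":"number"}}},"grip_force":{"type":"number"}},"required":["rows"]}

```bash
mkdir -p pics; ls
python3 - <<'E'
from plant import *
import cv2,numpy as np
for n in("top","side"):
    c=read_camera(n);cv2.imwrite(f"pics/{n}0.png",c["pixels"]);print(n,c["camera_matrix"],c["dist_coeffs"],c["R"],c["t"], -np.array(c["R"]).T@c["t"])
s=sense();print(s)
E
```

```text
pics
top [[403.63582507   0.         280.75620361]
 [  0.         403.63582507 219.54581986]
 [  0.           0.           1.        ]] [-0.02629012  0.          0.          0.          0.        ] [[ 0.01276697 -0.99942285 -0.03147983]
 [-0.99742459 -0.01050669 -0.07094919]
 [ 0.07057749  0.03230457 -0.99698307]] [-0.06480641  0.56931213  1.03179072] [ 0.4958521  -0.09211898  1.06703001]
side [[417.42957903   0.         279.47539402]
 [  0.         417.42957903 205.40526894]
 [  0.           0.           1.        ]] [-0.06155599  0.          0.          0.          0.        ] [[ 0.94136709 -0.33721583  0.01065312]
 [-0.18094823 -0.53127914 -0.8276474 ]
 [ 0.28475559  0.77719236 -0.5611473 ]] [-0.56054264  0.13805228  1.00526653] [ 0.26640145 -0.89696502  0.68433274]
{'t': 0.1, 'joint_pos': array([-1.35656871e+00,  3.51164176e-01,  1.65234909e+00, -2.13458134e-05,
        1.13914109e+00, -8.46155472e-02]), 'qvel': array([-0.00137479,  0.00024606, -0.00033878,  0.00034516,  0.00041846,
        0.00070607]), 'joint_efforts': array([ 1.75846621e-03, -4.98026204e+01, -2.85704595e+01,  7.00071920e-02,
        2.39035726e-02, -3.67894336e-05]), 'ee_pos': array([ 0.16187161, -0.52530835,  0.21816941]), 'ee_rot': array([-3.14053311e+00, -7.04202491e-05,  2.98852067e-01]), 'contact_force': array([ 0.83387307,  0.03532063, -0.69394735]), 'moment': array([-0.02093522, -0.03217827, -0.02915063]), 'gripper_force': 0.0, 'finger_gap': 0.9985398178243555}
```

View pics/top0.png

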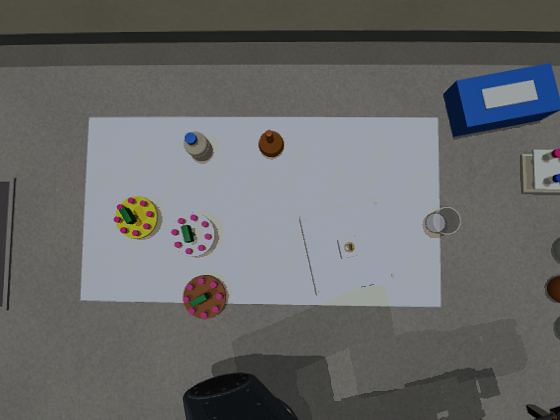

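View pics/side0.png

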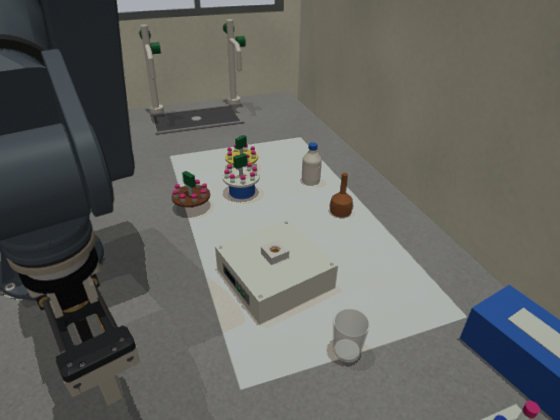

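Candidates for the carousel in the top view are the yellow one at (136,217), the white one at (193,235) and the brown one at (205,297). The white disc on the blue stand, with its fin at about (187,233), fits the description. The collar is at (349,247). I'll check both in one close crop.

```bash
cat > h.py <<'E'
import cv2,numpy as np
from plant import *
def ray(c,uv):
    p=cv2.undistortPoints(np.array(uv,float).reshape(-1,1,2),c["camera_matrix"],np.array(c["dist_coeffs"])).reshape(-1,2)
    R=np.array(c["R"]);return -R.T@c["t"],np.c_[p,np.ones(len(p))]@R
def onz(c,uv,z):
    o,d=ray(c,uv);return o+d*((z-o[2])/d[:,2])[:,None]
def cross(c1,u1,c2,u2):
    A=[];b=[]
    for c,u in((c1,u1),(c2,u2)):
        o,d=ray(c,u);d=d[0]/np.linalg.norm(d[0]);P=np.eye(3)-np.outer(d,d);A.append(P);b.append(P@o)
    return np.linalg.lstsq(np.vstack(A),np.hstack(b),rcond=None)[0]
def blobs(m,amin=3):
    n,l,s,ce=cv2.connectedComponentsWithStats(m.astype(np.uint8));return [(ce[i].round(1),s[i,4]) for i in range(1,n) if s[i,4]>=amin]
def masks(im):
    h=cv2.cvtColor(im,cv2.COLOR_BGR2HSV);H,S,V=cv2.split(h)
    return dict(pink=(H>155)&(H<175)&(S>110)&(V>90),green=(H>55)&(H<95)&(S>110)&(V>15))
E
python3 - <<'E'
from h import *
T=read_camera("top");S=read_camera("side")
m=masks(T["pixels"]);w=np.zeros((420,560),bool);w[205:262,164:224]=1
p=blobs(m["pink"]&w);X=onz(T,[a for a,_ in p],.08)
print(len(p),[n for _,n in p]);
A=np.c_[2*X[:,:2],np.ones(len(X))];s=np.linalg.lstsq(A,(X[:,:2]**2).sum(1),rcond=None)[0]
print("centre",s[:2],"r",np.sqrt(s[2]+s[:2]@s[:2])); print(np.degrees(np.arctan2(*(X[:,:2]-s[:2]).T[::-1])).round(0))
g=m["green"]&w;print("green",blobs(g))
a=cv2.resize(T["pixels"][210:262,165:223],None,fx=7,fy=7,interpolation=cv2.INTER_CUBIC)
b=cv2.resize(T["pixels"][224:276,322:380],None,fx=7,fy=7,interpolation=cv2.INTER_CUBIC)
cv2.imwrite("pics/crop1.png",np.clip(np.hstack([a,b])[:,:800]*1.0,0,255))
E
```

```text
8 [np.int32(29), np.int32(29), np.int32(27), np.int32(27), np.int32(28), np.int32(29), np.int32(30), np.int32(29)]
centre [0.52825242 0.16196955] r 0.04193866378569158
[  -7.   38.  -52.   83.  -97.  129. -142.  174.]
green [(array([186.9, 233.3]), np.int32(139))][ WARN:0@1.555] global loadsave.cpp:1063 imwrite_ Unsupported depth image for selected encoder is fallbacked to CV_8U.
```

View pics/crop1.png

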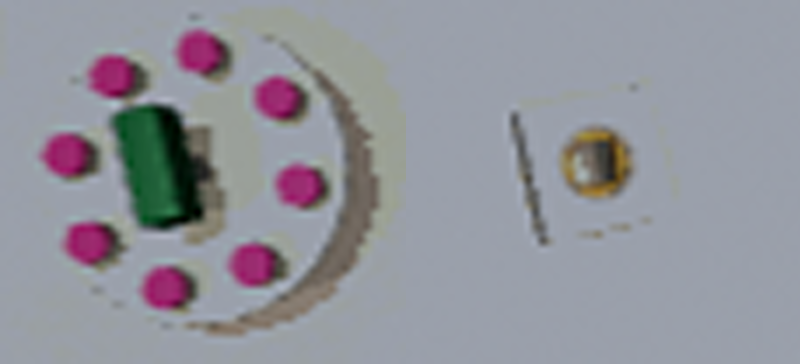

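The crop shows the white disc with its green fin: bright top face at about crop (150,165), shaded side to the right. All 8 caps are visible, and the collar bore with brass hub is at full-image (349,247). The caps give a radius of 41.9 mm (42 expected), and the fin runs midway between caps at about 15.5°.

Run:
```python
from h import *
T=read_camera("top");S=read_camera("side")
print("capsphase",np.degrees(np.angle(np.exp(8j*np.radians([-7,38,-52,83,-97,129,-142,174])).mean())/8)+22.5)
def bore(c,box):
    r0,r1,c0,c1=box;h=cv2.cvtColor(c["pixels"][r0:r1,c0:c1],cv2.COLOR_BGR2HSV)
    m=((h[...,1]>70)&(h[...,0]<35)|(h[...,2]<120)).astype(np.uint8)
    n,l,s,ce=cv2.connectedComponentsWithStats(m);print([(x.tolist(),y.round(1)) for x,y in zip(s[1:],ce[1:])])
    return m
bore(T,(238,257,340,360)); bore(S,(241,258,264,287))
h=cv2.cvtColor(T["pixels"],cv2.COLOR_BGR2HSV);print(h[238:257,340:360,1]);print(h[238:257,340:360,2])
# fin: bright top face vs side
g=masks(T["pixels"])["green"];w=np.zeros_like(g);w[215:250,172:200]=1
V=h[...,2]; print(np.where(g&w,V,0)[222:246,178:198])
print(np.where(masks(S["pixels"])["green"])[0].size, blobs(masks(S["pixels"])["green"],15))
```

```text
capsphase 15.749695011081394
[([4, 5, 10, 9, 62], array([9.1, 8.8])), ([0, 13, 2, 6, 7], array([ 0.1, 15.9]))]
[([6, 6, 10, 5, 42], array([10.7,  8. ])), ([0, 10, 6, 7, 25], array([ 1.8, 13.8])), ([11, 12, 12, 5, 38], array([18. , 14.6]))]
[[ 10  10  10  11  14  18  24  25  24  25  25  25  26  24  25  25  25  27
   25  24]
 [ 14  24  25  25  25  25  25  25  25  25  25  25  25  25  25  25  25  11
   23  25]
 [ 25  25  25  25  25  25  25  25  27  25  27  25  25  24  25  24  25  16
   24  25]
 [ 25  25  25  25  25  25  28  30  22  20  29  29  27  25  25  25  25  21
   25  25]
 [ 25  25  25  25  25  29  15  13  50  56  26   7  14  25  25  25  25  25
   10  21]
 [ 25  24  25  27  28   5  80 158 176 182 183 128  27  13  25  24  25  27
   11  23]
 [ 25  25  25  27  12  18  99  86  83  44  22 171 108  33  23  27  25  25
   16  25]
 [ 26  25  25  29  30 108  51  36  32  30  17 161 179  58   5  24  25  27
   17   8]
 [ 24  25  27  22  74 123  18  27  39  36  25 136 181 115   3  25  25  25
   25   8]
 [ 23  25  27  23  73  93  19  27  42  35  26 112 179 129  20  24  25  25
   27  10]
 [ 25  25 
[... 3915 characters left out ...]
   0   0   0   0  89  94  99 109 113  76  25  17   0   0   0
    0   0]
 [  0   0   0   0   0   0   0  85  76  61  38   0   0   0   0   0   0   0
    0   0]
 [  0   0   0   0   0   0   0   0   0   0   0   0   0   0   0   0   0   0
    0   0]
 [  0   0   0   0   0   0   0   0   0   0   0   0   0   0   0   0   0   0
    0   0]
 [  0   0   0   0   0   0   0   0   0   0   0   0   0   0   0   0   0   0
    0   0]
 [  0   0   0   0   0   0   0   0   0   0   0   0   0   0   0   0   0   0
    0   0]]
546 [(array([240.8,  40.3]), np.int32(60)), (array([155.1,  47.4]), np.int32(79)), (array([240.7, 141.7]), np.int32(104)), (array([239.8, 160.5]), np.int32(142)), (array([188.7, 178.9]), np.int32(124))]
```

Run:
```python
from h import *
T=read_camera("top");S=read_camera("side")
u=[348.8,247.0];v=[275.0,248.7]
print("mouth top@.09",onz(T,[u],.09),"side@.09",onz(S,[v],.09),"cross",cross(T,u,S,v))
# caps in side view -> centre
p=[a for a,n in blobs(masks(S["pixels"])["pink"],4) if 222<a[0]<262 and 160<a[1]<190];print(len(p),[q.tolist() for q in p])
print("fin top@.126",onz(T,[[184.8,233.5]],.126), "fin cross",cross(T,[186.2,233.4],S,[239.8,160.5]))
X=onz(S,p,.08)[:,:2];print(X.round(3).tolist())
A=np.c_[2*X,np.ones(len(X))];s=np.linalg.lstsq(A,(X**2).sum(1),rcond=None)[0];print("side centre",s[:2],np.sqrt(s[2]+s[:2]@s[:2]))
```

```text
mouth top@.09 [[ 0.50053823 -0.22506143  0.09      ]] side@.09 [[ 0.50139027 -0.23053137  0.09      ]] cross [ 0.5017178  -0.22594922  0.08618057]
7 [[248.7, 164.4], [229.1, 166.3], [254.2, 168.4], [226.4, 171.4], [252.1, 173.6], [231.5, 175.7], [242.4, 176.5]]
fin top@.126 [[0.52716117 0.1639232  0.126     ]] fin cross [0.52895605 0.1662672  0.10407782]
[[0.56, 0.177], [0.501, 0.185], [0.568, 0.148], [0.486, 0.157], [0.553, 0.121], [0.494, 0.128], [0.522, 0.114]]
side centre [0.52688224 0.15313624] 0.04112914199753474
```

drive_tool(rows=[[0.1,2.76,-2.75,0,0,0,0],[0.1,2.76,-2.75,0,0,0,0],[0.1,2.76,-2.75,0,0,0,0],[0.1,2.76,-2.75,0,0,0,0],[0.1,2.76,-2.75,0,0,0,0],[0.1,2.76,-2.75,0,0,0,0],[0.1,2.76,-2.75,0,0,0,0],[0.1,2.76,-2.75,0,0,0,0],[0.1,2.76,-2.75,0,0,0,0],[0.1,2.76,-2.75,0,0,0,0]])

```text
t: 1.4
ee_pos: [0.3452, -0.1801, 0.2189]
ee_rot: [3.141, -0.0, 0.299]
contact_force: [1.1, 0.0, -0.8]
finger_gap: 0.551
gripper_force: 0.0
```

drive_tool(rows=[[0.1,2.76,-2.75,0,0,0,0],[0.1,2.76,-2.75,0,0,0,0],[0.1,2.76,-2.75,0,0,0,0],[0.1,2.76,-2.75,0,0,0,0],[0.1,2.76,-2.75,0,0,0,0],[0.1,2.76,-2.75,0,0,0,0],[0.1,2.76,-2.75,0,0,0,0],[0.1,2.76,-2.75,0,0,0,0],[0.1,2.76,-2.75,0,0,0,0],[0.1,0,0,0,0,0,0]])

```text
t: 2.4
ee_pos: [0.5105, 0.1312, 0.2184]
ee_rot: [-3.141, -0.001, 0.302]
contact_force: [0.5, -0.7, -0.3]
finger_gap: 0.553
gripper_force: 0.0
```

drive_tool(rows=[[0.1,1.3,-1.2,0,0,0,1.4],[0.1,1.3,-1.2,0,0,0,0],[0.1,0,0,0,0,0,0],[0.1,0,0,2.5,0,0,0],[0.1,0,0,2.5,0,0,0],[0.1,0,0,1.0,0,0,0],[0.1,0,0,0,0,0,0]])

```text
t: 3.1
ee_pos: [0.5266, 0.1577, 0.1577]
ee_rot: [-3.142, 0.002, 0.274]
contact_force: [0.1, -0.8, 0.5]
finger_gap: 0.549
gripper_force: 0.0
```

Run:
```python
from h import *
S=read_camera("side");T=read_camera("top")
a=cv2.resize(S["pixels"][85:215,180:310],None,fx=3,fy=3);b=cv2.resize(T["pixels"][180:310,120:250],None,fx=3,fy=3)
cv2.imwrite("pics/pre.png",np.hstack([a,b]));s=sense();print(s["ee_pos"],np.degrees(s["ee_rot"]),s["joint_pos"])
```

```text
[0.5277614  0.15817496 0.15957749] [ 1.79995303e+02 -5.30017956e-02  1.57026780e+01] [ 2.06700451e-01  4.20540438e-01  1.70845306e+00 -2.30306589e-05
  1.01167068e+00  1.50344559e+00]
```

View pics/pre.png

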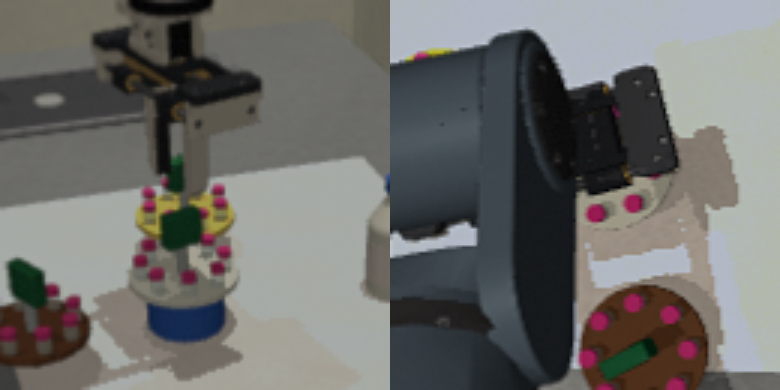

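The side crop shows the open fingers directly above the green fin at crop (182,228) and clear of the yellow one. The tool is about 3 mm short in y, so I'll correct that, descend and grip.

drive_tool(rows=[[0.1,0.1,-0.36,0,0,0,0],[0.1,0,0,2,0,0,0],[0.1,0,0,2,0,0,0],[0.1,0,0,2,0,0,0],[0.1,0,0,1,0,0,0],[0.1,0,0,0,0,0,0],[0.1,0,0,0,0,0,0]], grip_force=30)

```text
t: 3.9
ee_pos: [0.528, 0.1624, 0.0896]
ee_rot: [3.142, -0.001, 0.274]
contact_force: [0.4, 0.3, 0.2]
finger_gap: 0.545
gripper_force: 0.0
```

drive_tool(rows=[[-1,0,0,0,0,0,0],[-1,0,0,0,0,0,0],[-1,0,0,0,0,0,0],[-1,0,0,0,0,0,0],[-1,0,0,0,0,0,0],[-1,0,0,0,0,0,0],[-1,0,0,0,0,0,0]], grip_force=30)

```text
t: 4.6
ee_pos: [0.5275, 0.1622, 0.0888]
ee_rot: [3.141, -0.0, 0.274]
contact_force: [0.1, -1.2, 1.9]
finger_gap: 0.172
gripper_force: 30.0
```

drive_tool(rows=[[-1,0,0,-1,0,0,0],[-1,0,0,-2,0,0,0],[-1,0,0,-2,0,0,0],[-1,0,0,-2,0,0,0],[-1,0,0,-2,0,0,0],[-1,0,0,-2,0,0,0],[-1,0,0,-2,0,0,0],[-1,0,0,-2,0,0,0],[-1,0,0,0,0,0,0],[-1,0,0,0,0,0,0]])

```text
t: 5.6
ee_pos: [0.5271, 0.1622, 0.2383]
ee_rot: [-3.142, 0.0, 0.274]
contact_force: [1.2, -1.1, -3.4]
finger_gap: 0.169
gripper_force: 30.0
```

drive_tool(rows=[[-1,-0.5,1.4,0,0,0,0],[-1,-1.0,2.8,0,0,0,0],[-1,-1.0,2.8,0,0,0,0],[-1,-1.0,2.8,0,0,0,0],[-1,-1.0,2.8,0,0,0,0],[-1,-1.0,2.8,0,0,0,0],[-1,-1.0,2.8,0,0,0,0],[-1,-1.0,2.8,0,0,0,0],[-1,-1.0,2.8,0,0,0,0],[-1,-1.0,2.8,0,0,0,0]])

```text
t: 6.6
ee_pos: [0.5069, -0.1213, 0.2375]
ee_rot: [-3.141, 0.002, 0.274]
contact_force: [0.5, 0.9, -2.4]
finger_gap: 0.172
gripper_force: 30.0
```

drive_tool(rows=[[-1,-1.0,2.8,0,0,0,0],[-1,-1.0,2.8,0,0,0,0],[-1,-1.0,2.8,0,0,0,0],[-1,-0.5,1.56,0,0,0,0],[-1,0,0,0,0,0,2],[-1,0,0,0,0,0,2.5],[-1,0,0,0,0,0,2.5],[-1,0,0,0,0,0,0],[-1,0,0,0,0,0,0]])

```text
t: 7.5
ee_pos: [0.501, -0.2248, 0.2381]
ee_rot: [-3.141, 0.001, 0.154]
contact_force: [0.6, 0.5, -2.2]
finger_gap: 0.172
gripper_force: 30.0
```

Run:
```python
from h import *
S=read_camera("side");T=read_camera("top")
a=cv2.resize(S["pixels"][130:270,205:345],None,fx=2.8,fy=2.8,interpolation=cv2.INTER_CUBIC);b=cv2.resize(T["pixels"][180:320,280:420],None,fx=2.8,fy=2.8,interpolation=cv2.INTER_CUBIC)
cv2.imwrite("pics/over.png",np.hstack([a,b]))
s=sense();print(s["ee_pos"],np.degrees(s["ee_rot"]),s["joint_pos"])
z=s["ee_pos"][2]-.039+.03
for n,c in(("S",S),("T",T)):
    p=blobs(masks(c["pixels"])["pink"],4);q=onz(c,[a for a,_ in p],z)
    for (a,k),x in zip(p,q):
        d=np.linalg.norm(x[:2]-s["ee_pos"][:2])
        if d<.08:print(n,a,k,x.round(4),round(d,4),np.degrees(np.arctan2(x[1]-s["ee_pos"][1],x[0]-s["ee_pos"][0])).round(1))
```

```text
[ 0.50119943 -0.22483781  0.23841192] [-1.79982443e+02  1.78787904e-02  8.78222684e+00] [-5.06465926e-01  3.29863470e-01  1.63008265e+00  5.49750308e-05
  1.18208092e+00  9.11030828e-01]
S [259.4 189.1] 29 [ 0.4783 -0.1972  0.2294] 0.0359 129.7
S [287.9 187.9] 24 [ 0.5356 -0.2117  0.2294] 0.0368 20.9
S [295.4 194.9] 29 [ 0.5404 -0.2417  0.2294] 0.0427 -23.2
S [254.2 197.1] 36 [ 0.4594 -0.2228  0.2294] 0.0419 177.1
S [291.1 203.5] 38 [ 0.521  -0.268   0.2294] 0.0475 -65.3
S [261.  204.9] 42 [ 0.4638 -0.2537  0.2294] 0.0472 -142.3
S [276.9 207.6] 40 [ 0.49   -0.2724  0.2294] 0.0489 -103.2
```

View pics/over.png

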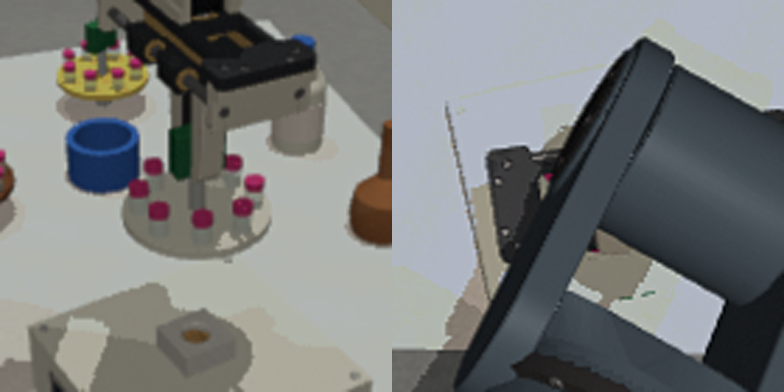

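The side crop shows the carousel held level above the collar at crop (197,340), and the blue stand empty. The axis agrees with the TCP within about 1 mm after removing the side-view bias. The crop hints at a hub angle near 8.7°, which I'll test by feel on the way down.

drive_tool(rows=[[-1,0,0,1.5,0,0,0],[-1,0,0,1.5,0,0,0],[-1,0,0,1.5,0,0,0],[-1,0,0,1.5,0,0,0],[-1,0,0,0.9,0,0,0],[-1,0,0,0,0,0,0],[-1,0,0,0,0,0,0]])

```text
t: 8.3
ee_pos: [0.5015, -0.2251, 0.1701]
ee_rot: [3.141, -0.0, 0.152]
contact_force: [0.9, -0.4, -3.2]
finger_gap: 0.172
gripper_force: 30.0
```

drive_tool(rows=[[-1,0,0,0.2,0,0,0],[-1,0,0,0.2,0,0,0],[-1,0,0,0.2,0,0,0],[-1,0,0,0.1,0,0,0],[-1,0,0,0,0,0,0]])

```text
t: 8.8
ee_pos: [0.5013, -0.2249, 0.1625]
ee_rot: [-3.141, 0.0, 0.152]
contact_force: [-0.2, 0.6, -2.1]
finger_gap: 0.169
gripper_force: 30.0
```

drive_tool(rows=[[-1,0,0,0.1,0,0,0],[-1,0,0,0.1,0,0,0],[-1,0,0,0.1,0,0,0],[-1,0,0,0.1,0,0,0],[-1,0,0,0,0,0,0]])

```text
t: 9.3
ee_pos: [0.5013, -0.2249, 0.1585]
ee_rot: [-3.141, 0.0, 0.152]
contact_force: [0.1, -0.8, -2.0]
finger_gap: 0.169
gripper_force: 30.0
```

drive_tool(rows=[[-1,0,0,0.1,0,0,0],[-1,0,0,0.1,0,0,0],[-1,0,0,0.1,0,0,0],[-1,0,0,0,0,0,0]])

```text
t: 9.7
ee_pos: [0.5013, -0.225, 0.1555]
ee_rot: [3.142, 0.0, 0.152]
contact_force: [-0.2, 0.4, -2.9]
finger_gap: 0.17
gripper_force: 30.0
```

drive_tool(rows=[[-1,0,0,0.1,0,0,0],[-1,0,0,0.1,0,0,0],[-1,0,0,0,0,0,0],[-1,0,0,0,0,0,0]])

```text
t: 10.1
ee_pos: [0.5015, -0.2251, 0.1539]
ee_rot: [3.141, -0.0, 0.152]
contact_force: [-1.7, -1.6, 2.6]
finger_gap: 0.169
gripper_force: 30.0
```

Run:
```python
from h import *
s=sense();print(s["contact_force"],s["moment"],s["ee_pos"])
```

```text
[-1.66867861 -1.55216232  2.62314197] [-0.30974373  0.27133038 -0.01371629] [ 0.5014861  -0.22511692  0.15394514]
```

drive_tool(rows=[[-1,-0.05,0.04,0,0,0,0],[-1,0,0,0,0,0,0],[-1,0,0,0.05,0,0,0],[-1,0,0,0,0,0,0]])

```text
t: 10.5
ee_pos: [0.5008, -0.2256, 0.1528]
ee_rot: [3.141, 0.0, 0.152]
contact_force: [0.3, -2.5, -1.5]
finger_gap: 0.17
gripper_force: 30.0
```

Run:
```python
from h import *
s=sense();print(s["contact_force"],s["moment"],s["ee_pos"])
```

```text
[ 0.33889931 -2.50975757 -1.50394874] [-0.56176953 -0.21365507 -0.01387869] [ 0.50083124 -0.2255739   0.15281933]
```

drive_tool(rows=[[-1,0,0.06,0,0,0,0],[-1,0,0,0.1,0,0,0],[-1,0,0,0.1,0,0,0],[-1,0,0,0,0,0,0]])

```text
t: 10.9
ee_pos: [0.5008, -0.2259, 0.1508]
ee_rot: [-3.141, 0.001, 0.152]
contact_force: [-0.2, -0.5, -2.7]
finger_gap: 0.172
gripper_force: 30.0
```

Run:
```python
from h import *
s=sense();print(s["contact_force"],s["moment"],s["ee_pos"])
```

```text
[-0.16625979 -0.4798299  -2.65826907] [-0.17732858 -0.0103995   0.00142781] [ 0.50076607 -0.22587973  0.15076794]
```

The spindle is through the hub's mouth: the disc is about 22 mm above the collar, with almost no lateral force or torque. Continuing down.

drive_tool(rows=[[-1,0,0.02,0.2,0,0,0],[-1,0,0,0.2,0,0,0],[-1,0,0,0.2,0,0,0],[-1,0,0,0.2,0,0,0],[-1,0,0,0,0,0,0]])

```text
t: 11.4
ee_pos: [0.5009, -0.2261, 0.1428]
ee_rot: [-3.141, 0.0, 0.152]
contact_force: [-0.5, -0.2, -2.7]
finger_gap: 0.171
gripper_force: 30.0
```

drive_tool(rows=[[-1,0,0,0.2,0,0,0],[-1,0,0,0.2,0,0,0],[-1,0,0,0.2,0,0,0],[-1,0,0,0.2,0,0,0],[-1,0,0,0.2,0,0,0],[-1,0,0,0,0,0,0]])

```text
t: 12.0
ee_pos: [0.5009, -0.2261, 0.1328]
ee_rot: [-3.141, 0.0, 0.152]
contact_force: [-0.0, -0.8, -3.5]
finger_gap: 0.168
gripper_force: 30.0
```

Run:
```python
from h import *
s=sense();print(s["contact_force"],s["moment"],s["ee_pos"])
```

```text
[-0.04291923 -0.79426025 -3.47480466] [0.03160142 0.04927427 0.03868578] [ 0.50094984 -0.22612285  0.13281385]
```

drive_tool(rows=[[-1,0,0,0.1,0,0,0],[-1,0,0,0.1,0,0,0],[-1,0,0,0.1,0,0,0],[-1,0,0,0,0,0,0]])

```text
t: 12.4
ee_pos: [0.501, -0.2262, 0.13]
ee_rot: [-3.142, 0.0, 0.152]
contact_force: [-0.5, -0.0, -3.1]
finger_gap: 0.174
gripper_force: 30.0
```

drive_tool(rows=[[-1,0,0,0.05,0,0,0],[-1,0,0,0,0,0,0],[-1,0,0,0.05,0,0,0],[-1,0,0,0,0,0,0]])

```text
t: 12.8
ee_pos: [0.501, -0.2262, 0.1291]
ee_rot: [-3.142, -0.0, 0.152]
contact_force: [0.1, -0.3, -1.3]
finger_gap: 0.173
gripper_force: 30.0
```

drive_tool(rows=[[-1,0,0,0.05,0,0,0],[-1,0,0,0,0,0,0],[-1,0,0,0,0,0,0]])

```text
t: 13.1
ee_pos: [0.501, -0.2262, 0.1288]
ee_rot: [3.142, -0.0, 0.152]
contact_force: [-2.4, 0.2, 2.0]
finger_gap: 0.168
gripper_force: 30.0
```

The disc is on the collar: upward force appears at TCP 0.129, as predicted. Releasing and withdrawing.

drive_tool(rows=[[-0.4,0,0,0,0,0,0],[-0.3,0,0,0,0,0,0],[0,0,0,0,0,0,0],[0,0,0,0,0,0,0],[0,0,0,0,0,0,0]])

```text
t: 13.6
ee_pos: [0.5011, -0.2262, 0.1287]
ee_rot: [3.142, -0.0, 0.152]
contact_force: [0.4, -0.7, -0.5]
finger_gap: 0.491
gripper_force: 0.0
```

drive_tool(rows=[[0,0,0,-0.5,0,0,0],[0,0,0,-1.5,0,0,0],[0,0,0,-2,0,0,0],[0,0,0,-2,0,0,0],[0,0,0,-3,0,0,0],[0,0,0,-3,0,0,0],[0,-2,0,0,0,0,0],[0,-3,0,0,0,0,0],[0,-3,0,0,0,0,0],[0,-3,0,0,0,0,0]])

```text
t: 14.6
ee_pos: [0.3912, -0.2428, 0.249]
ee_rot: [3.141, -0.0, 0.153]
contact_force: [1.4, -0.7, -0.2]
finger_gap: 0.498
gripper_force: 0.0
```

Run:
```python
from h import *
S=read_camera("side");T=read_camera("top")
a=cv2.resize(S["pixels"][170:310,205:345],None,fx=2.8,fy=2.8,interpolation=cv2.INTER_CUBIC);b=cv2.resize(T["pixels"][180:320,280:420],None,fx=2.8,fy=2.8,interpolation=cv2.INTER_CUBIC)
cv2.imwrite("pics/end.png",np.hstack([a,b]))
p=[q for q,_ in blobs(masks(S["pixels"])["pink"],4) if 225<q[0]<330 and 190<q[1]<290]
X=onz(S,p,.12)[:,:2];A=np.c_[2*X,np.ones(len(X))];s=np.linalg.lstsq(A,(X**2).sum(1),rcond=None)[0];print(len(p),"side centre",s[:2],np.sqrt(s[2]+s[:2]@s[:2]))
s=sense();print(s["ee_pos"],s["contact_force"],s["finger_gap"])
```

```text
7 side centre [ 0.50002866 -0.23194937] 0.04153644451178967
[ 0.39010337 -0.24304118  0.24915703] [ 0.5428494  -1.22369607 -0.28675522] 0.5018873477787734
```

View pics/end.png

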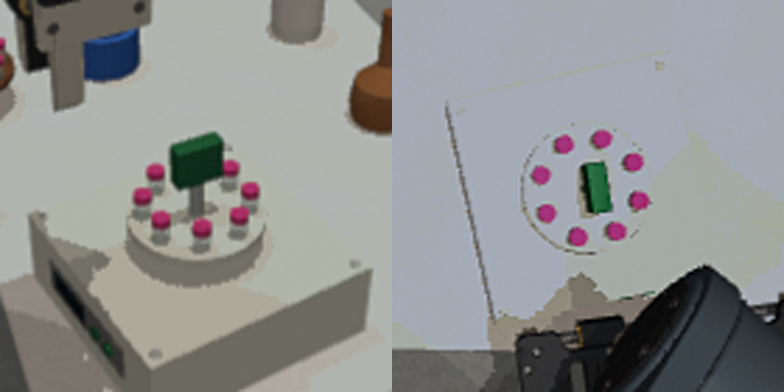

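The final crops show the carousel level and flush on the changer (fin at side-crop (195,160), top-crop (595,187)), with the gripper clear and the bystanders undisturbed.

```bash
python3 -c "
from plant import hand_in
print(hand_in())"
```

```text
the job is handed in; nothing more can be done
None
```

The carousel is mounted on the sample changer, with its spindle in the drive hub and its disc flush on the collar. I let go, moved the gripper clear, and handed the job in at about 15 s of the 64 s allowed.

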